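Set the side stop and hold a vial rack in the corner of the code reader

TASK

The rack of capped vials has to be read on the flat tube-code reader. Swing the clamp lever of the reader's side stop fully open, slide the stop along its rail until its pointed end lines up with the preset pointer on the front edge, and swing the lever fully back to lock it. Then stand the vial rack flat on the glass with its long side along the rear fence, press it firmly into the corner so that it touches the rear fence and the side stop at once, and finish while still gripping it and pressing it there, without shifting the locked stop or disturbing the blue tube rack and the single vial nearby.

Things in the scene. Friction and masses are not known exactly. Their poses are not given: they have to be found in the camera images.
- reader: flat tube-code reader fixed on the worktop, white housing 165 mm (x) by 300 mm (y), deck with dark glass 24 mm above the worktop; origin at worktop height, 70 mm behind the front edge, mid-length; x to the rear (the fence side), y to the left along the fence, z up. Turned up to 0.2 rad. In this frame the fence's face is at x = +0.040; behind it the stop's carriage rides on a low rail along y.
- glass_center (a point): middle of the dark glass window (80 mm in x, 158 mm in y), on its surface; the rack covers part of it when it is in the corner. Room fixture to keep the wrist clear of when travelling: an empty pipette hanger and a tape roll hang from the shelf above, 0.39 m and more above the worktop, reaching forward to x = 0.58 (world) between y = -0.05 and 0.22
- rear_fence: low aluminium fence on the deck, 10 mm thick, 280 mm long in y, 9 mm high above the deck; its front face looks to -x of the reader. Origin at its underside's centre, axes like the reader's; the face is 5 mm in front of the origin. Fixed
- side_stop: steel side stop on the carriage: a bar 10 mm thick in y across the deck from rail to front scale, top 13 mm above the deck; its +y face, 5 mm from the bar's middle plane, is the second wall of the corner. A thumb tab (30 mm in x, 10 mm thick) stands on it; its front end is pointed. Axes like the reader's; origin in the bar's middle plane, at the rail
- stop_tab (a point): point to pinch the thumb tab across its 10 mm thickness (along the reader's y): in the bar's middle plane, 36 mm above the deck (60 mm above the worktop), 15 mm below the tab's top
- stop_index (a point): tip of the stop's pointed front end, in the bar's middle plane
- preset_tip (a point): tip of the preset pointer, a small dark steel rider with a clip screw (14 mm wide) fixed on the reader's front edge; axes like the reader's. The stop is at the mark when stop_index and preset_tip have the same y in this frame; the two tips then stand about 2 mm apart in x and do not collide
- carriage (a joint): travel of the carriage with the stop along the rail, in m: 0 at the right end (-y of the reader), growing as it slides to +y, at most 0.115. stop_index is at y = -0.088 + this value in the reader's frame. Starts at 0 to 0.025; the mark lies 18 to 88 mm farther to +y. It needs about 2 N to slide when the lever is open. Locked, it holds against about 25 N; pushed harder it slips
- lever (a joint): angle of the clamp lever about its upright axis, in rad: 0 = locked (the lever points to -y of the reader), growing clockwise seen from above as it opens towards the robot (-x of the reader), 1.25 = fully open. It starts locked. It stays where it is left; it needs about 2 N at the knob. It begins to clamp below about 0.3 and grips fully at 0
- lever_knob (a point): centre of the lever's upright round knob, 18 mm in diameter and 32 mm tall, 55 mm from the pivot axis; the place to grasp or push the lever. Top of the knob 16 mm above this point, about 104 mm above the worktop
- lever_pivot (a point): point on the lever's upright pivot axis, on top of the carriage, 60 mm above the worktop; moves with the carriage
- vial_rack_center (a point): middle of the loose white vial rack, half-way up (36 mm above its underside). 62 mm in its own x, 98 mm in its own y; body 56 mm high, fixed capped vials up to 72 mm; 0.25 to 0.6 kg. Grasp from above across the 62 mm at this height, mid-length, so that fingertips clear the 9 mm fence. Stands left or right of the reader (changes places with the blue tube rack)
- tube_rack: bystander: loose blue tube rack, 135 x 66 x 78 mm; origin at its underside's centre; long side along its x
- stray_vial: bystander: one loose capped vial, 15 mm wide and 39 mm tall, standing behind to the right; origin at its underside's centre

How it is judged (in metres and radians):
On the way, in this order (a step that is already met when the one before it is completed fails the run):
1. the clamp lever is swung open while the stop is still where it was and the vial rack is off the reader (value of joint lever above 1 rad and distance of stop_index from where it was at the start of the episode below 0.006 m and horizontal distance between vial_rack_center and glass_center above 0.15 m), for 0.1 s.
2. with the lever open, the stop stands at the preset pointer (within 3 mm) (value of joint lever above 0.8 rad and velocity of joint carriage between -0.01 and 0.01 m/s and horizontal distance between vial_rack_center and glass_center above 0.15 m and y of stop_index in the frame of preset_tip between -0.003 and 0.003 m), for 0.2 s.
3. the lever is locked again with the stop at the pointer, before the rack comes onto the reader (value of joint lever below 0.15 rad and horizontal distance between vial_rack_center and glass_center above 0.15 m and y of stop_index in the frame of preset_tip between -0.003 and 0.003 m), for 0.2 s.
At the end, for the whole second after the job is handed in: Lever locked (under 0.15 rad), stop within 3 mm of the pointer; the rack stands flat on the glass (2 mm, 2 degrees), square to the fence (2 degrees), at rest, pressing with over 2.5 N on the rear fence and over 2.5 N on the side stop, gripped by the fingers (over 2 N) (y of stop_index in the frame of preset_tip between -0.003 and 0.003 m and value of joint lever below 0.15 rad and contact force between vial_rack and rear_fence above 2.5 N and contact force between vial_rack and side_stop above 2.5 N and contact force between the fingers and vial_rack above 2 N and angle between the y axis of vial_rack_center and the y axis of reader, either way round below 0.035 rad and angle between vial_rack_center's own z axis and vertical below 0.035 rad and z of vial_rack_center in the frame of reader between 0.058 and 0.062 m and linear speed of vial_rack below 0.02 m/s); the arm keeps its last pose, push and grip.
It fails at once if the blue tube rack is disturbed (moved over 30 mm) (distance of tube_rack from where it was at the start of the episode above 0.03 m).
It fails at once if the single vial is disturbed (moved over 20 mm) (distance of stray_vial from where it was at the start of the episode above 0.02 m).
It also fails if it takes over 72 s, if anything falls off the work surface, if the arm or the gripper's body presses on something with over 40 N, if the wrist force passes 120 N, or if a joint passes its speed limit or range.

ROBOT

A 6-joint arm with a two-finger parallel gripper is mounted at the origin on a cart in front of the work surface, level with it; the furniture and walls round the work are solid. World frame = base frame: x ahead of the robot, y to its left, z up, the work surface at z = 0. Lengths are in mm, angles in rad, forces in N, time in s.
With the tool pointing down it reaches from about 375 to 925 mm from the base axis. Payload 5.7 kg.
Tool frame: the origin (TCP) lies on the centre line of the jaws, within the pads' length; the fingertips stand 14 mm ahead of it and the grasp point (between the pads) lies 5 mm behind it; z points along the fingers, y is the line along which they close (so a half turn about z gives the same grasp; the last joint's range is limited). The gripper opens to 85 mm and grips with 20 to 120 N. Pads are 22 mm wide; open, the fingers measure 114 mm over their backs; the gripper's body (76 mm by 85 mm) begins 54 mm behind the grasp point. The pads swing forward as they close: fully open they stand 13 mm farther back than shut.
Start: joints at [-1.241, 0.359, 1.51, -0, 1.272, -0.115], TCP at [258.148, -541.595, 245.267] pointing down, gripper open.
Joint ranges: [-2.97, 2.97], [-1.01, 2.36], [0.21, 2.38], [-0.96, 4.11], [0.2, 2.71], [-2.98, 2.98]. Speed limits (rad/s): [2.39, 2.39, 3.14, 3.14, 3.14, 3.14].

INTERFACE

Orientations are given as a rotation vector (axis times angle).
In Python, from station import readout, eyes, job gives the robot as it stands.
- The arm moves only by the tool servo_tool, never from a script. Its argument "increments" is a list of rows, each a list of 5 numbers: the finger opening in mm, from 0 to 85.4, then the shift along the tool's x, y, z in mm, then the turn about the tool's z in degrees. A call has 1 to 8 rows; each row shifts and turns the commanded pose from where the row before left it, along the tool's axes as they then stand; what a row does not reach is not made up. A row lasts 1/12 s, in which the tool goes at most 41.7 mm and 7.16 degrees, less where a joint would pass 70% of its speed; a pose out of reach is approached as far as the arm can. A call is refused whole if a number of a shift passes 41.7 or a number of a turn 7.16, either way. A call with a gripper value outside its range is refused whole. The fingers move at their own pace and stop on an object; "newtons" is the grip in N (left out, the last holds). Time passes only in rows, so rows that do not move let the fingers close. It gives the time, the measured TCP pose, the force, the opening and the grip force at its end, in the units of the state.
- readout.sense(): the state, without advancing time (a new reading comes with each control period).
- eyes.get_image(name): name is "scene" or "side" or "wrist"; returns (picture, depth): 480x640x3 uint8, blue, green, red; 480x640 float32, mm along the optical axis (not along the pixel's ray), 0 where there is no reading.
- eyes.camera_params(name): a dict with "camera_matrix" (3x3 intrinsics, pixels), "R" (3x3) and "t" (3): a world point X has camera coordinates R X + t; the wrist camera has in their place "T_tool_cam" (4x4, takes a point from camera to tool coordinates, whose origin is the TCP and whose axes are the flange's). Camera axes: x right, y down, z forward; pixel columns grow to the right and rows downward; lengths in mm; the calibration is good to about 2 mm. A picture is of the moment at which its call begins: read the wrist's pose just before it. camera_params takes no time and is no camera call.
- job.close_job(): hands the job in; it is judged then, once.
Trained networks look in the newest picture that a camera, given by its name, has taken for a name from the list of things; names that differ only in an ending like _2 or _b are one class to them, and where a whole thing is asked for, a point or a joint stands for the part that bears it (a point fixed in the world has none). Each returns a list of dicts, best first, with "p" (0 to 1); they miss things now and then, are a little off and sometimes report something else, mostly with a low value. They report only what shows in the picture. A call takes as long as a camera call.
- eyes.recognise(camera, label): "location" ([x, y, z] in mm, in world coordinates, good to about 4 mm: the middle of the surface that is visible of it).
The state is a dict: "time": time; "q": joint angles; "dq": joint speeds; "joint_efforts": joint torques, N m; "position": TCP position; "eef_rot": TCP orientation; "wrist_force": force on the tool from outside, world axes, zero at the start; "wrist_torque": the same for the moment, N m; "width": finger opening in mm; "grasp_force": force on a finger pad.
Only numpy, scipy, OpenCV 4.12 (cv2) and the standard library are available. Lean on these libraries where they do the work, as an engineer would, in place of code of your own. Each camera call takes 0.05 s, during which the arm holds its last target. There are 200 camera calls.

## Working session

There is one attempt and no reset: what is moved stays moved. The work goes in short steps, Python scripts to look and compute and a tool call to move; the robot and the scene stay as the last step left them, time stands still between calls to the robot, and variables do not carry over. Pictures are saved under pics/ and viewed, at most 13 in all, crops included, and the job is handed in when it is done.

Besides the shell and the picture viewer there is one more tool, called after "Call:" as name(argument=value, ...) on one line, values as JSON. servo_tool: Moves the arm, as the interface text tells. Its arguments: {"type":"object","properties":{"increments":{"type":"array"},"newtons":{"type":"number"}},"required":["increments"]}

```bash
ls; mkdir -p pics
cat > h.py <<'E'
import numpy as np, cv2
from scipy.spatial.transform import Rotation as Ro
from station import readout, eyes, job
def cam(name):
    p=eyes.camera_params(name); K=np.array(p["camera_matrix"])
    if name=="wrist":
        s=readout.sense(); T=np.array(p["T_tool_cam"]); R=Ro.from_rotvec(s["eef_rot"]).as_matrix()
        Rw=R@T[:3,:3]; o=R@T[:3,3]+np.array(s["position"])
        return K,Rw,o
    R=np.array(p["R"]); t=np.array(p["t"]); return K,R.T,-R.T@t
def cloud(name,d,c):
    K,Rw,o=c; v,u=np.mgrid[:d.shape[0],:d.shape[1]]
    P=np.stack([(u-K[0,2])/K[0,0]*d,(v-K[1,2])/K[1,1]*d,d],-1)@Rw.T+o
    P[d<=0]=np.nan; return P
def proj(c,X):
    K,Rw,o=c; q=(np.atleast_2d(X)-o)@Rw@K.T; return q[:,:2]/q[:,2:]
def snap(name,f=None):
    c=cam(name); im,d=eyes.get_image(name)
    if f: cv2.imwrite("pics/"+f,im)
    return im,d,c
E
python3 - <<'E'
from h import *
s=readout.sense(); print({k:np.round(v,3).tolist() for k,v in s.items()})
print(np.round(Ro.from_rotvec(s["eef_rot"]).as_matrix(),3))
for n in("scene","side"):
    im,d,c=snap(n,n+"0.png"); print(n,np.round(c[2]))
    for l in ["reader","glass_center","rear_fence","side_stop","stop_tab","stop_index","preset_tip","lever_knob","lever_pivot","vial_rack_center","tube_rack","stray_vial"]:
        print(l,[(round(r["p"],2),np.round(r["location"]).tolist(), np.round(proj(c,r["location"])[0]).tolist()) for r in eyes.recognise(n,l)[:2]])
E
```

```text
pics
{'time': 0.0, 'q': [-1.241, 0.359, 1.511, -0.0, 1.272, -0.115], 'dq': [-0.001, 0.001, 0.0, -0.003, -0.002, -0.0], 'joint_efforts': [0.001, -52.762, -27.862, 0.0, 0.013, -0.0], 'position': [257.926, -540.994, 244.451], 'eef_rot': [-3.062, -0.693, 0.0], 'wrist_force': [0.684, 0.461, 0.064], 'wrist_torque': [0.02, -0.036, 0.011], 'grasp_force': 0.0, 'width': 85.293}
[[ 0.903  0.43  -0.001]
 [ 0.43  -0.903  0.002]
 [ 0.    -0.002 -1.   ]]
scene [-503. -783.  684.]
reader [(0.67, [434.0, -100.0, 24.0], [329.0, 283.0])]
glass_center [(0.8, [434.0, -104.0, 25.0], [331.0, 283.0])]
rear_fence [(0.94, [476.0, -55.0, 31.0], [325.0, 268.0]), (0.44, [466.0, -419.0, 45.0], [463.0, 319.0])]
side_stop []
stop_tab [(0.87, [420.0, -156.0, 42.0], [345.0, 286.0]), (0.65, [475.0, -55.0, 30.0], [325.0, 268.0])]
stop_index [(0.64, [423.0, -148.0, 43.0], [344.0, 284.0])]
preset_tip [(0.53, [365.0, -95.0, 27.0], [309.0, 292.0])]
lever_knob [(0.58, [491.0, -166.0, 56.0], [367.0, 271.0]), (0.51, [502.0, -216.0, 76.0], [389.0, 268.0])]
lever_pivot [(0.64, [486.0, -167.0, 52.0], [366.0, 273.0])]
vial_rack_c
[... 339 characters left out ...]
331.0, 254.0])]
rear_fence [(0.54, [480.0, -21.0, 34.0], [322.0, 255.0]), (0.22, [451.0, 365.0, 53.0], [329.0, 372.0])]
side_stop [(0.65, [422.0, -142.0, 34.0], [344.0, 228.0])]
stop_tab [(0.76, [424.0, -144.0, 33.0], [344.0, 228.0]), (0.39, [450.0, 365.0, 50.0], [330.0, 373.0])]
stop_index [(0.78, [422.0, -140.0, 37.0], [344.0, 228.0])]
preset_tip []
lever_knob [(0.48, [510.0, -204.0, 76.0], [314.0, 203.0]), (0.46, [426.0, -142.0, 33.0], [343.0, 228.0])]
lever_pivot [(0.93, [489.0, -146.0, 52.0], [320.0, 222.0])]
vial_rack_center [(0.81, [453.0, 365.0, 50.0], [328.0, 373.0])]
tube_rack [(0.69, [485.0, -396.0, 48.0], [325.0, 176.0])]
stray_vial [(0.37, [635.0, -258.0, 23.0], [274.0, 207.0])]
```

Run:
```python
from h import *
a=cv2.imread("pics/scene0.png"); b=cv2.imread("pics/side0.png")
A=cv2.resize(a[200:350,180:500],(800,375)); B=cv2.resize(b[170:400,240:400],(400,575))
cv2.imwrite("pics/a.png",np.vstack([A,np.hstack([cv2.resize(b[185:275,250:410],(400,225)),cv2.resize(b[325:415,250:410],(400,225))])]))
# side depth: fence and rack geometry
c=cam("side"); im,d=eyes.get_image("side"); P=cloud("side",d,c)
x,y,z=P[...,0],P[...,1],P[...,2]
def box(n,m):
    Q=P[m][:,:2].astype(np.float32); print(n,len(Q),cv2.minAreaRect(Q), np.nanmedian(P[m][:,2]))
box("rackbody",(y>230)&(y<500)&(z>50)&(z<62)&(x>300)&(x<650))
box("rackall",(y>230)&(y<500)&(z>15)&(z<80)&(x>300)&(x<650))
box("deck",(y>-300)&(y<180)&(z>18)&(z<28)&(x>300)&(x<650))
box("fence",(y>-300)&(y<180)&(z>29.5)&(z<37)&(x>430)&(x<560))
box("knob",(y>-300)&(y<180)&(z>95)&(z<112)&(x>430)&(x<600))
box("tab",(y>-300)&(y<180)&(z>66)&(z<82)&(x>380)&(x<470))
```

```text
rackbody 1344 ((527.1737060546875, 418.95306396484375), (287.58001708984375, 112.13987731933594), 42.87289810180664) 53.5152310320355
rackall 2433 ((527.1737060546875, 418.95306396484375), (287.58001708984375, 112.13987731933594), 42.87289810180664) 53.5498074808944
deck 3074 ((490.7751770019531, -88.68310546875), (262.96209716796875, 380.2737731933594), 5.975015640258789) 22.707487821064944
fence 849 ((477.05657958984375, -55.9266357421875), (99.16683197021484, 285.7687072753906), 2.2409298419952393) 32.299215484470324
knob 25 ((508.3203125, -220.2035369873047), (14.35689640045166, 20.023252487182617), 2.9024903774261475) 99.73412193441038
tab 39 ((417.48529052734375, -141.90052795410156), (28.17529296875, 13.486387252807617), 1.6809245347976685) 71.31232065809604
```

View pics/a.png

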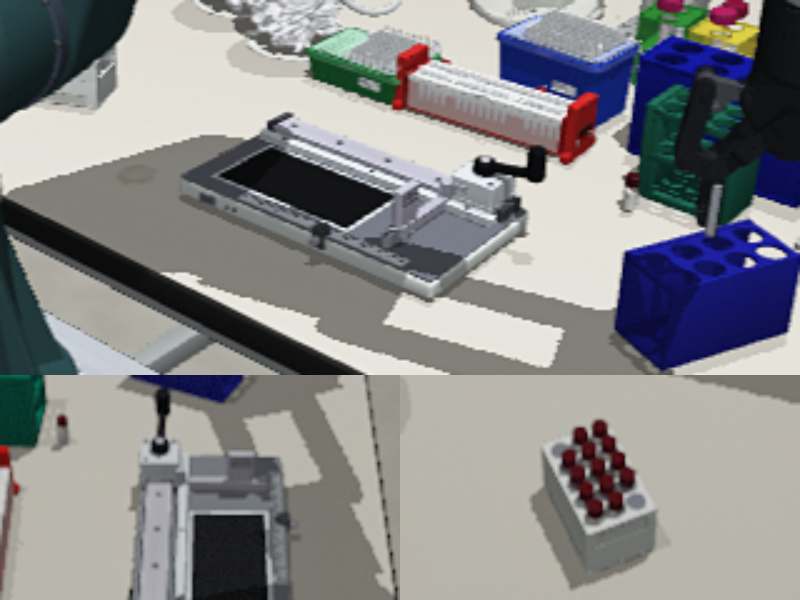

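```bash
cat >> h.py <<'E'
def yaw():  # world angle (deg) of tool y
    R=Ro.from_rotvec(readout.sense()["eef_rot"]).as_matrix(); return np.degrees(np.arctan2(R[1,1],R[0,1]))
def plan(path,g,p=None,y=None):
    """rows to follow path of (x,y,z,yaw_deg,nrows) from pose p,y (default measured)"""
    p=np.array(readout.sense()["position"] if p is None else p,float); y=yaw() if y is None else y
    rows=[]
    for X,Y,Z,W,n in path:
        T=np.array([X,Y,Z]); dw=(W-y+180)%360-180
        p0=p.copy(); y0=y
        for i in range(n):
            q=p0+(T-p0)*(i+1)/n; a=np.radians(y); d=q-p
            ty=np.array([np.cos(a),np.sin(a)]); tx=np.array([-ty[1],ty[0]])  # x = y x z, z down
            t=-dw/n; r=[g]+[round(float(v),1) for v in (d[:2]@tx, d[:2]@ty, -d[2])]+[round(t,2)]
            rows.append(r)
            p=p.copy(); p[:2]+=r[1]*tx+r[2]*ty; p[2]-=r[3]; y-=r[4]
    for i in range(0,len(rows),8): print(str(rows[i:i+8]).replace(" ",""))
    print("end",np.round(p,1),round(y,1))
E
python3 - <<'E'
from h import *
p=eyes.camera_params("wrist"); print(np.round(p["T_tool_cam"],2),p["camera_matrix"])
print(yaw())
plan([(400,-150,330,0,12)],85)
E
```

```text
[[  -0.     -0.96   -0.27   69.83]
 [   1.     -0.     -0.      0.78]
 [   0.     -0.27    0.96 -127.97]
 [   0.      0.      0.      1.  ]] [[337.88401976   0.         316.20920003]
 [  0.         337.88401976 245.10830921]
 [  0.           0.           1.        ]]
-64.51382262369842
[[85,24.7,-24.4,-7.1,np.float64(-5.38)],[85,26.9,-21.9,-7.0,np.float64(-5.38)],[85,28.8,-19.3,-7.1,np.float64(-5.38)],[85,30.5,-16.6,-7.1,np.float64(-5.38)],[85,32.0,-13.6,-7.0,np.float64(-5.38)],[85,33.0,-10.5,-7.1,np.float64(-5.38)],[85,34.0,-7.4,-7.0,np.float64(-5.38)],[85,34.4,-4.2,-7.1,np.float64(-5.38)]]
[[85,34.7,-1.0,-7.1,np.float64(-5.38)],[85,34.6,2.3,-7.0,np.float64(-5.38)],[85,34.3,5.6,-7.1,np.float64(-5.38)],[85,33.6,8.7,-7.1,np.float64(-5.38)]]
end [ 400. -150.  330.] 0.0
```

Call:
servo_tool(increments=[[40, 27, -25, -5, -5.4], [40, 29, -22, -5, -5.4], [40, 31, -19, -5, -5.4], [40, 33, -16, -5, -5.4], [40, 34, -13, -5, -5.4], [40, 35, -10, -5, -5.4], [40, 36, -7, -5, -5.4], [40, 37, -4, -5, -5.4]], newtons=20)

```text
time: 2.02
position: [366.7, -267.9, 285.7]
eef_rot: [2.59, 1.777, 0.0]
wrist_force: [-0.0, -0.2, -0.3]
width: 39.8
grasp_force: 0.0
```

Call:
servo_tool(increments=[[40, 37, -1, -5, -5.4], [40, 37, 2, -5, -5.4], [40, 37, 5, -5, -5.4], [40, 37, 8, -5, -5.4], [40, 0, 0, 0, 0], [40, 0, 0, 0, 0]])

```text
time: 2.52
position: [414.4, -126.3, 305.8]
eef_rot: [2.211, 2.231, 0.001]
wrist_force: [0.3, -0.3, 0.2]
width: 40.4
grasp_force: 0.0
```

```bash
cat >> h.py <<'E'
def reader_fit(P):
    pass
E
python3 - <<'E'
from h import *
s=readout.sense(); print(s["time"],np.round(s["position"],1),yaw(),np.round(s["wrist_force"],1))
im,d,c=snap("wrist","w1.png"); P=cloud("wrist",d,c); np.savez("w1.npz",im=im,P=P)
for l in ["reader","glass_center","rear_fence","side_stop","stop_tab","stop_index","preset_tip","lever_knob","lever_pivot","vial_rack_center","tube_rack","stray_vial"]:
    print(l,[(round(r["p"],2),np.round(r["location"],1).tolist(), np.round(proj(c,r["location"])[0]).tolist()) for r in eyes.recognise("wrist",l)[:2]])
E
```

```text
2.5167 [ 414.4 -126.3  305.8] 0.5177040082728072 [ 0.3 -0.3  0.2]
reader [(0.89, [450.2, -40.9, 25.0], [347.0, 134.0])]
glass_center [(0.59, [449.9, -44.7, 24.0], [347.0, 138.0])]
rear_fence [(0.78, [478.2, -30.9, 36.0], [374.0, 125.0])]
side_stop [(0.86, [432.0, -147.0, 36.9], [330.0, 227.0])]
stop_tab [(0.85, [429.9, -141.8, 40.2], [328.0, 223.0])]
stop_index [(0.93, [428.9, -145.7, 38.9], [328.0, 226.0])]
preset_tip [(0.61, [369.4, -92.2, 33.1], [277.0, 180.0]), (0.18, [447.8, -368.9, 24.9], [338.0, 378.0])]
lever_knob [(0.93, [511.0, -193.1, 73.5], [400.0, 274.0]), (0.51, [481.6, -31.7, 34.3], [376.0, 125.0])]
lever_pivot [(0.79, [501.4, -162.4, 62.2], [391.0, 245.0])]
vial_rack_center []
tube_rack [(0.73, [449.1, -368.0, 26.6], [339.0, 378.0])]
stray_vial [(0.49, [630.5, -264.4, 22.4], [476.0, 311.0])]
```

View pics/w1.png

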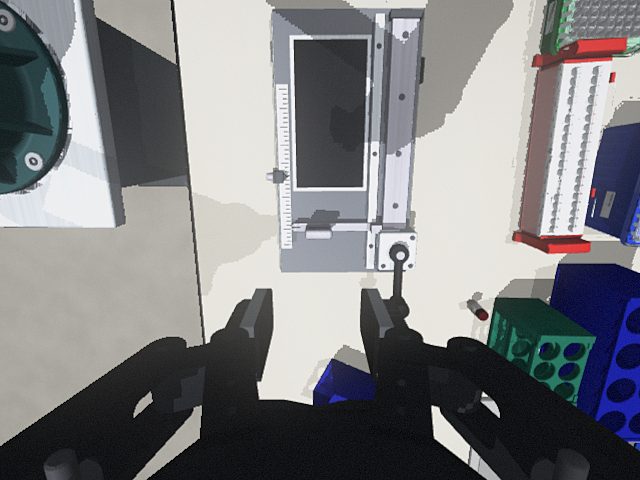

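Run:
```python
from h import *
z=np.load("w1.npz"); im=z["im"]; P=z["P"]; c=cam("wrist")
K,Rw,o=c
def bp(uv,h):
    uv=np.atleast_2d(uv); r=np.c_[(uv[:,0]-K[0,2])/K[0,0],(uv[:,1]-K[1,2])/K[1,1],np.ones(len(uv))]@Rw.T
    return o+r*((h-o[2])/r[:,2])[:,None]
g=cv2.cvtColor(im,cv2.COLOR_BGR2GRAY)
for l in cv2.createLineSegmentDetector().detect(g[:280,260:430])[0][:,0]:
    l=l+np.array([260,0,260,0])
    if np.hypot(l[0]-l[2],l[1]-l[3])<38: continue
    a,b=bp(l[:2],24)[0],bp(l[2:],24)[0]; m=P[int((l[1]+l[3])/2),int((l[0]+l[2])/2)]
    print(np.round(l),np.round(a[:2],1),np.round(b[:2],1),"ang",round(np.degrees(np.arctan2(*( (b-a)[[0,1]])))%180,2),"z",np.round(m[2]))
t=cv2.resize(im[150:330,262:430],None,fx=3.3,fy=3.3,interpolation=cv2.INTER_CUBIC); cv2.imwrite("pics/w1c.png",t)
m=(P[...,2]>95)&(P[...,2]<112)&(P[...,1]>-260)&(P[...,0]>480)&(P[...,0]<540); print("knobtop",m.sum(),np.median(P[m],0))
```

```text
[296. 186. 293.  41.] [ 390.1 -101.6] [388.7  52.7] ang 179.49 z 24.0
[294.  39. 366.  38.] [390.3  54.2] [466.8  55.1] ang 89.3 z 24.0
[367.  39. 362. 186.] [468.4  54.1] [ 469.5 -101.3] ang 179.6 z 24.0
[362. 187. 297. 187.] [ 469.1 -102.6] [ 391.1 -103.1] ang 89.59 z 24.0
[367. 141. 371.  36.] [473.2 -49.7] [472.3  57.7] ang 179.52 z 26.0
[369.  34. 291.  35.] [470.6  59. ] [386.4  58.4] ang 89.62 z 23.0
[372.  88. 367. 221.] [476.5   6.1] [ 477.6 -144.1] ang 179.59 z 24.0
[376. 221. 380. 139.] [ 488.2 -144. ] [487.9 -48.3] ang 179.84 z 23.0
[366. 189. 367. 143.] [ 473.9 -105.8] [473.4 -52.5] ang 179.46 z 23.0
[386. 154. 382. 221.] [495.7 -65. ] [ 496.1 -144.1] ang 179.68 z 30.0
[405. 226. 410. 144.] [ 524.1 -150.1] [523.2 -53.7] ang 179.44 z 34.0
[356.   8. 423.   8.] [455.   83.7] [525.9  83.8] ang 89.94 z -1.0
[392. 272. 282. 272.] [ 512.1 -211. ] [ 370.4 -211.5] ang 89.78 z 24.0
[271.  72. 270.  14.] [364.1  22.1] [365.1  77.1] ang 1.09 z -0.0
[276.  86. 278. 168.] [368.8   8.3] [369.3 -81.1] ang 179.68 z 22.0
[289. 173. 288. 107.] [382.5 -86.9] [382.  -13.7] ang 179.6 z 23.0

[... 260 characters left out ...]
.09 z 33.0
[291. 224. 290. 177.] [ 383.4 -149.1] [382.7 -91.3] ang 179.24 z 24.0
[289.  36. 293. 189.] [384.4  57.4] [ 386. -106.] ang 179.42 z 22.0
[294. 191. 364. 190.] [ 388.  -107.6] [ 472.3 -106.9] ang 89.54 z 24.0
[275. 164. 272.  72.] [365.5 -76.9] [364.7  22.1] ang 179.55 z -0.0
[279. 184. 281. 246.] [ 369.6 -100.1] [ 370.4 -176.5] ang 179.36 z 23.0
[280. 272. 277. 233.] [ 368.  -211.6] [ 365.9 -160.2] ang 177.72 z 0.0
[392.  36. 386. 152.] [494.6  57.7] [495.6 -62.2] ang 179.47 z 28.0
[424.   9. 421.  54.] [526.9  82.3] [527.4  39.8] ang 179.34 z 25.0
[411. 139. 414.  94.] [523.4 -48.3] [ 5.227e+02 -1.000e-01] ang 179.23 z 34.0
knobtop 131 [ 510.76337663 -222.3491003   102.24163749]
```

View pics/w1c.png

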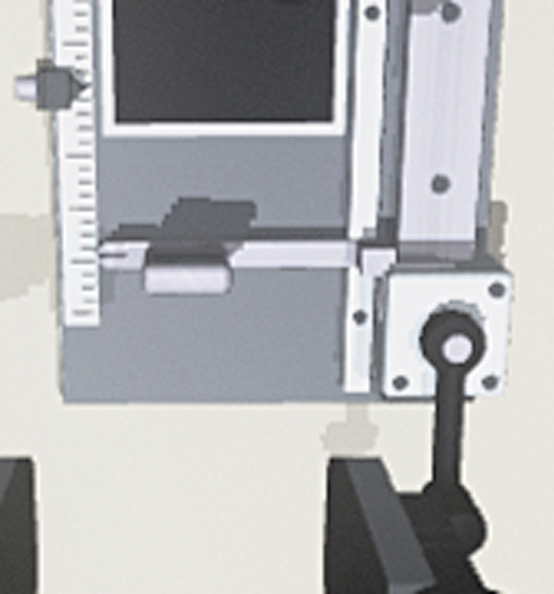

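Run:
```python
from h import *
z=np.load("w1.npz"); im=z["im"].astype(int); P=z["P"]
s=im.sum(2); 
sub=(slice(235,320),slice(380,412))
m=np.zeros(s.shape,bool); m[sub]=True
for lo,hi in((62,70),(70,76),(76,82),(82,90),(90,106)):
    k=m&(P[...,2]>lo)&(P[...,2]<=hi); 
    if k.sum(): print(lo,hi,k.sum(),np.round(np.nanmean(P[k],0),1),np.round(np.nanmin(P[k],0),1),np.round(np.nanmax(P[k],0),1))
k=m&(P[...,2]>92); 
for v in range(270,320):
    u=np.where(k[v])[0]
    if len(u): print(v,u.min(),u.max(),np.round(P[v,u.min()],1),np.round(P[v,u.max()],1))
k=m&(P[...,2]>62)&(P[...,2]<92)&(P[...,1]>-185)
v,u=np.where(k); print("hub",v.min(),v.max(),u.min(),u.max())
```

```text
62 70 79 [ 506.1 -169.5   67.7] [ 499.1 -202.    62.1] [ 520.3 -160.9   70. ]
70 76 429 [ 509.  -182.    72.5] [ 499.6 -222.1   70. ] [ 520.  -162.    75.9]
76 82 119 [ 508.3 -211.9   78. ] [ 500.4 -221.9   76. ] [ 514.2 -193.6   82. ]
82 90 39 [ 508.  -219.3   85.7] [ 500.7 -222.5   82.1] [ 516.6 -217.5   89.9]
90 106 152 [ 510.  -222.6  100.2] [ 502.9 -234.1   90.2] [ 516.8 -217.1  104.9]
295 380 380 [ 441.5 -115.8  303.8] [ 441.5 -115.8  303.8]
296 380 380 [ 441.5 -116.1  304. ] [ 441.5 -116.1  304. ]
297 380 381 [ 441.1 -115.8  305.7] [ 441.5 -115.7  306. ]
298 380 381 [ 440.8 -115.5  307.3] [ 441.2 -115.5  307.2]
299 380 381 [ 440.7 -115.6  308.1] [ 441.4 -116.2  306.7]
300 380 390 [ 440.6 -115.8  308.5] [ 446.6 -119.4  300.7]
301 380 401 [ 440.4 -115.6  309.9] [ 509.4 -218.    92.2]
302 380 404 [ 440.4 -116.1  309.8] [ 512.8 -219.1   92.4]
303 380 405 [ 440.2 -116.   310.9] [ 512.7 -218.2   96.7]
304 380 406 [ 439.8 -115.4  313.1] [ 514.2 -220.    95.6]
305 380 407 [ 439.6 -115.4  314. ] [ 515.3 -221.    96. ]
306 380 407 [ 439.7 -115.9  313.8] [ 514.2 -220.1  100.2]
307 380 408 [ 439.5 -115.9  314.7] [ 515.8 -222.    98.8]
308 380 408 [ 439.3 -115.9  315.6] [ 515.2 -222.1  101.1]
309 380 409 [ 439.  -115.4  317.4] [ 516.8 -224.    99.5]
310 380 409 [ 438.9 -115.7  317.6] [ 516.6 -224.7  100.6]
311 380 409 [ 438.9 -115.8  318.1] [ 516.4 -225.3  101.7]
312 380 409 [ 438.9 -116.4  317.9] [ 516.4 -226.4  101.9]
313 380 409 [ 438.8 -116.3  318.9] [ 516.4 -227.3  102.4]
314 380 408 [ 438.4 -115.7  320.9] [ 516.1 -229.8  100. ]
315 380 408 [ 438.1 -115.5  322.1] [ 515.6 -230.   101.8]
316 380 407 [ 438.1 -115.7  322.3] [ 514.2 -230.5  103.2]
317 380 406 [ 437.8 -115.5  323.6] [ 513.7 -232.4  101.8]
318 380 405 [ 437.9 -115.8  323.6] [ 512.9 -234.1  101. ]
319 380 404 [ 437.5 -115.3  325.4] [ 448.6 -119.8  316.8]
hub 244 267 389 409
```

Call:
servo_tool(increments=[[40, -16.7, 15.5, 26, 0], [40, -16.7, 15.5, 26, 0], [40, -16.7, 15.5, 26, 0], [40, -16.7, 15.5, 26, 0], [40, -16.7, 15.5, 26, 0], [40, -16.7, 15.5, 22, 0], [40, 0, 0, 0, 0], [40, 0, 0, 0, 0]])

```text
time: 3.83
position: [507.0, -227.9, 151.6]
eef_rot: [-2.214, -2.224, 0.001]
wrist_force: [0.2, 0.3, 0.2]
width: 40.0
grasp_force: 0.0
```

Run:
```python
from h import *
s=readout.sense(); print(s["time"],np.round(s["position"],1),yaw(),np.round(s["wrist_force"],1))
im,d,c=snap("wrist","w2.png"); P=cloud("wrist",d,c)
k=(P[...,2]>98)&(P[...,2]<110)&(P[...,1]<-190)&(P[...,0]>480)&(P[...,0]<540)&(P[...,1]>-250)
v,u=np.where(k); print(k.sum(),P[k].min(0),P[k].max(0),u.min(),u.max(),v.min(),v.max())
```

```text
3.8333 [ 507.  -227.9  151.6] 0.23961517784729391 [0.2 0.3 0.2]
722 [ 499.89683976 -234.07963042   98.15507958] [ 517.5427544  -217.09621942  104.66615832] 303 334 257 287
```

Call:
servo_tool(increments=[[40, 2.3, 1.7, 0, 0], [40, 0, 0, 20, 0], [40, 0, 0, 20, 0], [40, 0, 0, 19, 0], [10, 0, 0, 0, 0], [10, 0, 0, 0, 0], [10, 0, 0, 0, 0], [10, 0, 0, 0, 0]], newtons=20)

```text
time: 4.55
position: [508.5, -224.4, 95.0]
eef_rot: [-2.215, -2.226, -0.0]
wrist_force: [-0.7, 2.4, -5.4]
width: 17.2
grasp_force: 21.4
```

```bash
cat > arc.py <<'E'
from h import *
import sys
# arc about pivot: knob dir angle measured; rows from a0 to a1 (deg of lever opening), n rows; tool yaw follows
def arc(pv,base,r,a0,a1,n,g,W0,z=0):
    rows=[]; w=W0
    def kp(a): b=np.radians(base-90-a); return np.array(pv)+r*np.array([np.cos(b),np.sin(b)])
    for i in range(n):
        d=kp(a0+(a1-a0)*(i+1)/n)-kp(a0+(a1-a0)*i/n); a=np.radians(w)
        ty=np.array([np.cos(a),np.sin(a)]); tx=np.array([-ty[1],ty[0]])
        rows.append([g,round(float(d@tx),1),round(float(d@ty),1),0,round((a1-a0)/n,1)]); w-=(a1-a0)/n
    for i in range(0,n,8): print(str(rows[i:i+8]).replace(" ",""))
    print(kp(a0),kp(a1))
E
python3 - <<'E'
from arc import *
s=readout.sense(); print(np.round(s["position"],1),yaw(),s["width"],s["grasp_force"],np.round(s["wrist_force"],1))
arc((508.2,-170.6),0.5,55,0,63,12,10,0.25)
E
```

```text
[ 508.5 -224.4   95. ] 0.29432688194550644 17.23773456325082 21.409285068511963 [-0.7  2.4 -5.4]
[[10,0.2,-5.0,0,5.2],[10,0.2,-5.0,0,5.2],[10,0.2,-5.0,0,5.2],[10,0.2,-5.0,0,5.2],[10,0.2,-5.0,0,5.2],[10,0.2,-5.0,0,5.2],[10,0.2,-5.0,0,5.2],[10,0.2,-5.0,0,5.2]]
[[10,0.2,-5.0,0,5.2],[10,0.2,-5.0,0,5.2],[10,0.2,-5.0,0,5.2],[10,0.2,-5.0,0,5.2]]
[ 508.67995945 -225.59790577] [ 459.41440418 -195.99617373]
```

Call:
servo_tool(increments=[[10, 0.2, -5, 0, 5.2], [10, 0.2, -5, 0, 5.2], [10, 0.2, -5, 0, 5.2], [10, 0.2, -5, 0, 5.2], [10, 0.2, -5, 0, 5.2], [10, 0.2, -5, 0, 5.2], [10, 0.2, -5, 0, 5.2], [10, 0.2, -5, 0, 5.2]])

```text
time: 5.22
position: [473.1, -211.8, 95.1]
eef_rot: [2.864, 1.288, 0.003]
wrist_force: [3.5, 1.3, -9.7]
width: 16.6
grasp_force: 21.1
```

Run:
```python
from h import *
s=readout.sense(); p=np.array(s["position"]); print(np.round(p,1),yaw(),s["width"],s["grasp_force"],np.round(s["wrist_force"],1))
d=p[:2]-[508.2,-170.6]; print(np.hypot(*d), np.degrees(np.arctan2(-d[0],-d[1])))
```

```text
[ 473.1 -211.8   95.1] -41.59016714952897 16.635802182950847 21.101607978343964 [ 3.5  1.3 -9.7]
54.096848162063715 40.47620503513431
```

Call:
servo_tool(increments=[[10, 0.2, -5, 0, 5.2], [10, 0.2, -5, 0, 5.2], [10, 0.2, -5, 0, 5.2], [10, 0.2, -5, 0, 5.2], [10, 0.2, -5, 0, 5.2], [10, 0, -2.5, 0, 2.6], [10, 0, 0, 0, 0], [10, 0, 0, 0, 0]])

```text
time: 5.88
position: [458.7, -189.7, 95.1]
eef_rot: [3.092, 0.547, 0.006]
wrist_force: [5.0, 2.1, -12.5]
width: 17.1
grasp_force: 20.9
```

Run:
```python
from h import *
s=readout.sense(); p=np.array(s["position"]); print(s["time"],np.round(p,1),yaw(),s["width"],s["grasp_force"],np.round(s["wrist_force"],1))
d=p[:2]-[508.2,-170.6]; print(np.hypot(*d), np.degrees(np.arctan2(-d[0],-d[1])))
im,d,c=snap("side"); 
for l in ["stop_tab","lever_pivot","lever_knob"]:
    print(l,[(round(r["p"],2),np.round(r["location"]).tolist(), np.round(proj(c,r["location"])[0]).tolist()) for r in eyes.recognise("side",l)[:2]])
P=cloud("side",d,c);x,y,z=P[...,0],P[...,1],P[...,2]
m=(y>-300)&(y<180)&(z>66)&(z<82)&(x>380)&(x<440); print(m.sum(),np.median(P[m],0))
```

```text
5.8833 [ 458.7 -189.7   95.1] -69.94083590682486 17.133892405599696 20.895539224147797 [  5.    2.1 -12.5]
53.01461380310906 68.87540961231677
stop_tab [(0.76, [423.0, -143.0, 32.0], [344.0, 228.0])]
lever_pivot [(0.94, [483.0, -149.0, 46.0], [323.0, 223.0])]
lever_knob []
33 [ 417.57498978 -142.92028896   71.81541229]
```

Run:
```python
from h import *
plan([(458.7,-189.7,95,-69.9,3),(458.7,-189.7,150,-70,2),(375,-125,195,-89.5,4)],40)
```

```text
[[40,0.0,-0.0,0.0,np.float64(-0.01)],[40,0.0,-0.0,0.1,np.float64(-0.01)],[40,0.0,-0.1,0.0,np.float64(-0.01)],[40,0.0,0.0,-27.5,np.float64(0.05)],[40,0.0,0.0,-27.5,np.float64(0.05)],[40,-14.1,-22.3,-11.2,np.float64(4.87)],[40,-16.0,-21.1,-11.3,np.float64(4.87)],[40,-17.7,-19.6,-11.2,np.float64(4.87)]]
[[40,-19.3,-18.1,-11.3,np.float64(4.87)]]
end [ 375. -125.  195.] -89.5
```

Call:
servo_tool(increments=[[40, 0, 0, 0, 0], [40, 0, 0, 0, 0], [40, 0, 0, -27, 0], [40, 0, 0, -27, 0], [40, -14, -22, -11, 4.9], [40, -16, -21, -11, 4.9], [40, -18, -20, -11, 4.9], [40, -19, -18, -11, 4.9]])

```text
time: 6.75
position: [372.7, -124.7, 193.7]
eef_rot: [3.14, 0.006, 0.003]
wrist_force: [-0.7, 0.5, 0.2]
width: 40.5
grasp_force: 0.0
```

Call:
servo_tool(increments=[[40, 0, 0, 0, 0], [40, 0, 0, 0, 0]])

```text
time: 6.92
position: [373.2, -124.8, 193.7]
eef_rot: [3.14, 0.015, 0.004]
wrist_force: [0.7, 0.0, -1.1]
width: 40.0
grasp_force: 0.0
```

Run:
```python
from h import *
s=readout.sense(); p=np.array(s["position"]); print(s["time"],np.round(p,1),yaw(),np.round(s["wrist_force"],1))
im,d,c=snap("wrist"); P=cloud("wrist",d,c); np.savez("w3.npz",im=im,P=P)
x,y,z=P[...,0],P[...,1],P[...,2]
def st(n,m): print(n,m.sum(),np.round(np.median(P[m],0),1),np.round(P[m].min(0),1),np.round(P[m].max(0),1))
B=(x<450)&(y>-250)&(y<0)
st("tab",(z>66)&(z<80)&B)
st("bar",(z>34)&(z<40)&B&(y<-110)&(y>-190))
st("preset",(z>26)&(z<40)&(x<400)&(y>-120)&(y<-60))
for l in ["stop_tab","stop_index","preset_tip","lever_knob"]:
    print(l,[(round(r["p"],2),np.round(r["location"]).tolist(), np.round(proj(c,r["location"])[0]).tolist()) for r in eyes.recognise("wrist",l)[:2]])
cv2.imwrite("pics/w3.png",im)
```

```text
6.9167 [ 373.2 -124.8  193.7] -89.43970679005264 [ 0.7  0.  -1.1]
tab 592 [ 417.9 -148.8   73.9] [ 402.7 -189.1   66.6] [ 450.  -143.6   79.6]
bar 473 [ 434.3 -148.3   36.4] [ 384.2 -154.5   34.2] [ 450.  -144.    39.6]
preset 255 [371.4 -89.9  30.6] [ 364.1 -105.7   26. ] [392.5 -81.7  33.4]
stop_tab [(0.83, [440.0, -146.0, 44.0], [342.0, 155.0])]
stop_index [(0.74, [438.0, -146.0, 44.0], [343.0, 157.0]), (0.65, [486.0, -181.0, 72.0], [399.0, 85.0])]
preset_tip [(0.8, [372.0, -93.0, 32.0], [279.0, 233.0]), (0.69, [440.0, -152.0, 44.0], [350.0, 154.0])]
lever_knob [(0.95, [484.0, -180.0, 74.0], [399.0, 87.0])]
```

View pics/w3.png

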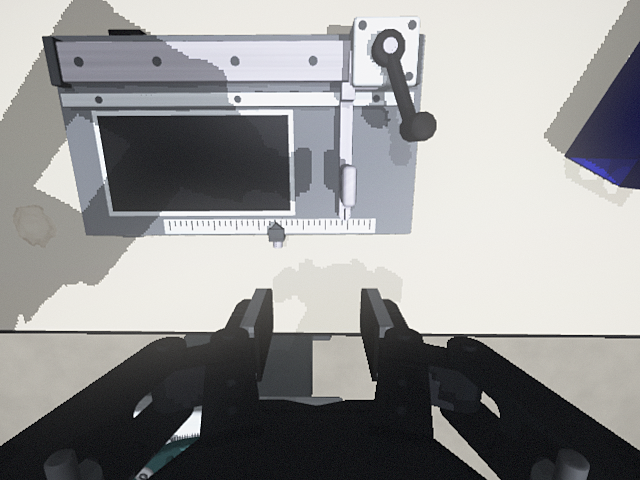

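Run:
```python
from h import *
z=np.load("w3.npz"); im=z["im"]; P=z["P"]
cv2.imwrite("pics/w3c.png",cv2.resize(im[195:260,262:362],None,fx=8,fy=8,interpolation=cv2.INTER_CUBIC))
```

```text
(no output)
```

View pics/w3c.png

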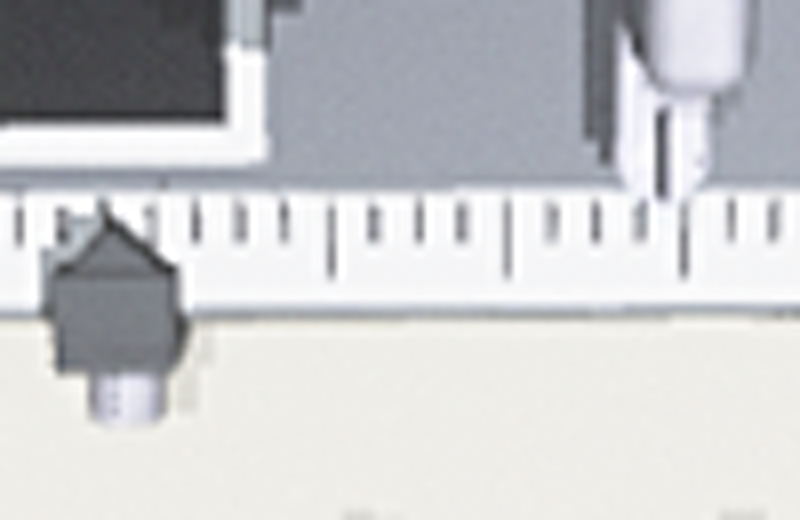

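Run:
```python
from h import *
z=np.load("w3.npz"); P=z["P"]; c=cam("wrist"); K,Rw,o=c
def bp(uv,h):
    uv=np.atleast_2d(uv); r=np.c_[(uv[:,0]-K[0,2])/K[0,0],(uv[:,1]-K[1,2])/K[1,1],np.ones(len(uv))]@Rw.T
    return (o+r*((h-o[2])/r[:,2])[:,None])[0]
print(np.round(P[212:222,340:350,2]),'\n',np.round(P[218:228,270:282,2]))
for h in (24,30,34,37): print(h,bp((344.2,218),h).round(1),bp((275,220.5),h).round(1),bp((275,226),h).round(1))
# tab centre line & bar
x,y,zz=P[...,0],P[...,1],P[...,2]
m=(zz>73)&(x<440)&(x>395)&(y<-130)&(y>-165); print(P[m].mean(0),P[m].min(0),P[m].max(0))
m=(zz>35)&(zz<39)&(x>440)&(x<470)&(y<-130)&(y>-170); print(P[m].mean(0),P[m].min(0),P[m].max(0))
```

```text
[[36. 37. 36. 37. 38. 36. 37. 36. 38. 37.]
 [35. 36. 37. 37. 38. 36. 35. 36. 36. 36.]
 [37. 36. 38. 38. 37. 37. 35. 37. 36. 37.]
 [37. 36. 37. 38. 37. 37. 36. 37. 36. 38.]
 [36. 37. 36. 37. 37. 37. nan 35. 36. 36.]
 [37. 36. 37. 36. 37. 38. 37. 37. 36. 35.]
 [24. 38. 36. 36. 37. 36. 35. 37. 37. 24.]
 [23. 24. 36. 37. 37. 37. 37. 36. 24. 23.]
 [23. 23. 23. 35. 37. 37. 37. 25. 24. 23.]
 [24. 25. 24. 23. 36. 36. 23. 24. 25. 24.]] 
 [[22. 24. 23. 23. 24. 23. 23. 23. 24. 24. 24. 23.]
 [24. 24. 24. 24. 23. 23. 24. 23. nan 23. 24. 24.]
 [23. 23. 24. 23. 22. 23. 22. 24. 23. 25. 25. 23.]
 [24. 24. 24. 24. 24. 24. 23. 24. 24. 24. 24. 24.]
 [24. 24. 25. 24. 25. 25. 24. 24. 24. 24. 24. 25.]
 [23. 24. 25. 24. 24. 23. 28. 27. 23. 23. 25. 25.]
 [25. 24. 24. 24. 24. 30. 30. 27. 25. 24. 25. 23.]
 [25. 23. 25. 24. 30. 30. 29. 30. 27. 26. 23. 25.]
 [24. 23. 23. 29. 30. 31. 30. 30. 30. 29. 26. 23.]
 [23. 23. 31. 30. 29. 31. 30. 31. 30. 31. 28. 27.]]
24 [ 385.3 -150.9   24. ] [382.5 -89.2  24. ] [377.5 -89.   24. ]
30 [ 386.5 -150.4   30. ] [383.8 -89.9  30. ] [378.8 -89.8  30. ]
34 [ 387.3 -150.    34. ] [384.6 -90.4  34. ] [379.7 -90.3  34. ]
37 [ 387.8 -149.8   37. ] [385.2 -90.8  37. ] [380.4 -90.6  37. ]
[ 417.73123624 -149.07806288   74.23240944] [ 403.10475639 -153.78499102   73.0055217 ] [ 431.34856061 -144.32519762   76.78117112]
[ 455.54900019 -148.53928244   36.41346228] [ 440.61681038 -153.63949738   35.01336478] [ 469.81807232 -143.43921586   38.12745315]
```

Call:
servo_tool(increments=[[30, 22, 12.4, 20, 0], [30, 22.3, 12.3, 20, 0], [30, 0, 0, 30, 0], [30, 0, 0, 30, 0], [30, 0, 0, 20, 0], [30, 0, 0, 15, 0], [30, 0, 0, 0, 0], [30, 0, 0, 0, 0]])

```text
time: 7.83
position: [417.4, -149.2, 56.3]
eef_rot: [-3.14, -0.013, 0.004]
wrist_force: [-0.3, 0.7, 0.5]
width: 29.8
grasp_force: 0.0
```

Call:
servo_tool(increments=[[5, 0, 0, 0, 0], [5, 0, 0, 0, 0], [5, 0, 0, 0, 0], [5, 0, 0, 0, 0]], newtons=25)

```text
time: 8.17
position: [418.6, -149.7, 58.1]
eef_rot: [3.14, 0.014, 0.003]
wrist_force: [1.3, -0.5, -0.7]
width: 9.5
grasp_force: 28.7
```

Call:
servo_tool(increments=[[5, 0, -8, 0, 0], [5, 0, -10, 0, 0], [5, 0, -10, 0, 0], [5, 0, -10, 0, 0], [5, 0, -10, 0, 0], [5, 0, -8, 0, 0], [5, 0, -3.3, 0, 0], [5, 0, 0, 0, 0]])

```text
time: 8.83
position: [417.7, -88.4, 58.1]
eef_rot: [-3.141, -0.015, -0.002]
wrist_force: [0.4, 1.0, 7.8]
width: 9.7
grasp_force: 29.9
```

Run:
```python
from h import *
s=readout.sense(); p=np.array(s["position"]); print(s["time"],np.round(p,1),yaw(),np.round(s["wrist_force"],1),s["width"])
im,d,c=snap("scene"); im2,d2,c2=snap("side"); imw,dw,cw=snap("wrist")
def crop(i,c,X,r,n):
    u,v=proj(c,X)[0].astype(int); return cv2.resize(i[v-r:v+r,u-r:u+r],(n,n),interpolation=cv2.INTER_CUBIC)
X=[385,-90,32]; print(proj(c,X),proj(c2,X),proj(cw,X))
cv2.imwrite("pics/s4.png",np.hstack([crop(im,c,X,20,400),crop(im2,c2,X,20,400)]))
```

```text
8.8333 [417.7 -88.4  58.1] -89.45493849686358 [0.4 1.  7.8] 9.697329389568601
[[312.8542977  286.45530387]] [[357.57377395 240.34157201]] [[317.56674533 353.85416616]]
```

View pics/s4.png

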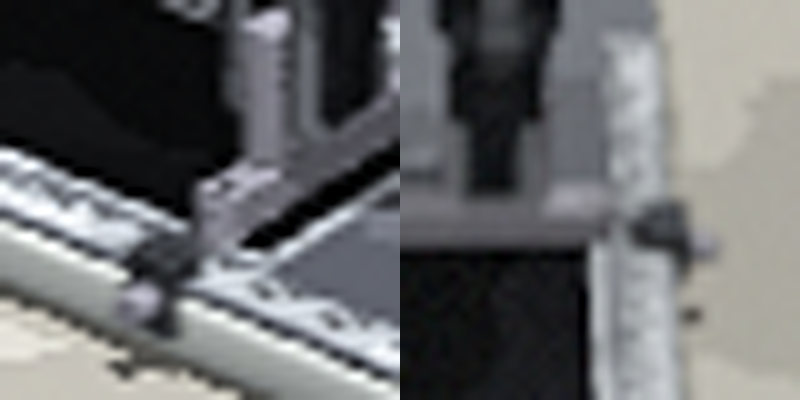

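Call:
servo_tool(increments=[[30, 0, 0, 0, 0], [30, 0, 0, 0, 0], [30, 0, 0, -30, 0], [30, -10, 0, -30, 0], [30, -18, 0, -20, 0], [30, -17, 0, -10, 0], [30, 0, 0, 0, 0], [30, 0, 0, 0, 0]])

```text
time: 9.65
position: [371.9, -90.0, 147.6]
eef_rot: [3.141, 0.012, 0.002]
wrist_force: [0.5, -0.4, -0.9]
width: 30.0
grasp_force: 0.0
```

```bash
cat > tip.py <<'E'
from h import *
def tips(f):
    s=readout.sense(); print(s["time"],np.round(s["position"],1),yaw())
    c=cam("wrist"); ims=[];ds=[]
    for i in range(4):
        im,d=eyes.get_image("wrist"); ims.append(im.astype(float)); ds.append(np.where(d>0,d,np.nan))
    im=np.mean(ims,0).astype(np.uint8); d=np.nanmedian(ds,0); P=cloud("wrist",np.nan_to_num(d),c)
    x,y,z=P[...,0],P[...,1],P[...,2]
    B=(y>-180)&(y<-30)
    bar=B&(z>33.5)&(z<41)&(x<400)&(x>375)
    pre=B&(z>27)&(z<33.5)&(x>362)&(x<392)
    for n,m in(("bar",bar),("pre",pre)):
        for lo in np.arange(362,400,2):
            k=m&(x>=lo)&(x<lo+2)
            if k.sum()>1: print(n,lo,k.sum(),"ymid",round((y[k].min()+y[k].max())/2,2),"mean",round(y[k].mean(),2),"w",round(np.ptp(y[k]),1))
    u,v=proj(c,[385,-90,33])[0].astype(int); print(u,v)
    cv2.imwrite("pics/"+f,cv2.resize(im[v-25:v+25,u-33:u+33],None,fx=12,fy=12,interpolation=cv2.INTER_CUBIC)); return P
E
python3 -c "
from tip import *
P=tips('t5.png')
k=(P[...,2]>92)&(P[...,2]<112)&(P[...,0]>430)&(P[...,0]<540)&(P[...,1]<-80); print(P[k].min(0),P[k].max(0),k.sum())"
```

```text
9.65 [371.9 -90.  147.6] -89.56265807790967
bar 382 9 ymid -89.81 mean -89.69 w 3.6
bar 384 24 ymid -89.43 mean -89.44 w 7.3
bar 386 39 ymid -89.44 mean -89.43 w 8.7
bar 388 31 ymid -89.42 mean -89.19 w 8.7
bar 390 34 ymid -89.41 mean -89.62 w 8.7
bar 392 31 ymid -89.39 mean -89.49 w 8.6
pre 362 28 ymid -89.54 mean -89.29 w 13.7
pre 364 46 ymid -89.51 mean -89.68 w 13.7
pre 366 52 ymid -89.52 mean -89.3 w 13.7
pre 368 45 ymid -89.5 mean -89.76 w 13.6
pre 370 51 ymid -89.49 mean -89.44 w 13.6
pre 372 43 ymid -89.49 mean -89.47 w 13.5
pre 374 55 ymid -89.46 mean -89.61 w 13.7
pre 376 26 ymid -89.08 mean -89.31 w 6.8
pre 378 8 ymid -89.45 mean -89.45 w 3.0
pre 380 2 ymid -88.32 mean -88.32 w 0.8
pre 386 3 ymid -94.61 mean -94.61 w 0.0
pre 388 2 ymid -94.59 mean -94.59 w 0.0
pre 390 3 ymid -94.57 mean -94.57 w 0.0
315 229
[ 447.25134947 -138.95794894   92.25294146] [ 464.48707741 -122.0770759   104.55442299] 1155
```

View pics/t5.png

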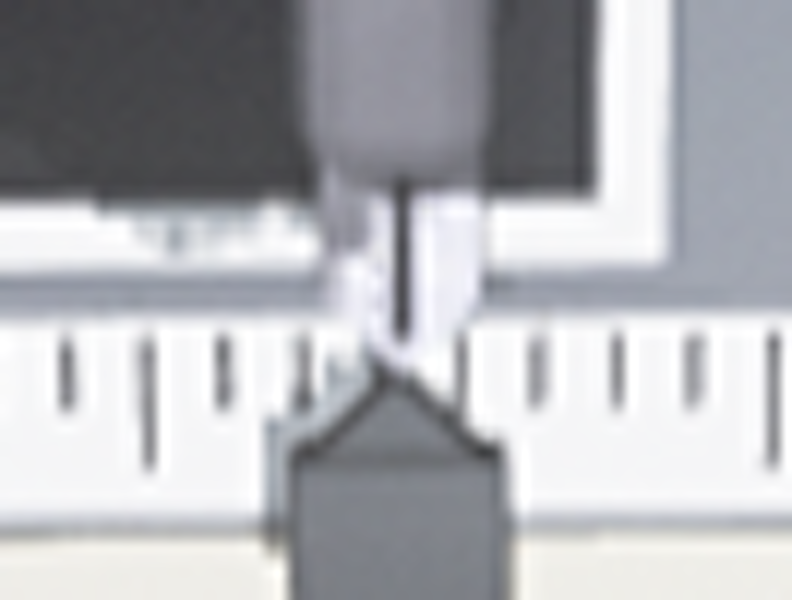

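Run:
```python
from arc import *
plan([(455.9,-130.5,150,-68.8,4),(455.9,-130.5,93,-68.8,3)],36)
arc((507.5,-110.9),0.5,55,69,0,14,10,-68.8)
```

```text
[[36,20.7,10.2,-0.8,np.float64(-5.18)],[36,19.7,12.1,-0.9,np.float64(-5.18)],[36,18.5,13.8,-0.8,np.float64(-5.18)],[36,17.2,15.4,-0.8,np.float64(-5.18)],[36,-0.0,-0.0,19.0,np.float64(0.0)],[36,-0.0,-0.0,19.0,np.float64(0.0)],[36,-0.0,-0.0,19.0,np.float64(0.0)]]
end [ 455.9 -130.5   93. ] -68.8
[[10,0.2,4.7,0,-4.9],[10,0.2,4.7,0,-4.9],[10,0.2,4.7,0,-4.9],[10,0.2,4.7,0,-4.9],[10,0.2,4.7,0,-4.9],[10,0.2,4.7,0,-4.9],[10,0.2,4.7,0,-4.9],[10,0.2,4.7,0,-4.9]]
[[10,0.2,4.7,0,-4.9],[10,0.2,4.7,0,-4.9],[10,0.2,4.7,0,-4.9],[10,0.2,4.7,0,-4.9],[10,0.2,4.7,0,-4.9],[10,0.2,4.7,0,-4.9]]
[ 456.32703376 -131.05756747] [ 507.97995945 -165.89790577]
```

Call:
servo_tool(increments=[[36, 20.7, 10.2, -0.8, -5.2], [36, 19.7, 12.1, -0.8, -5.2], [36, 18.5, 13.8, -0.8, -5.2], [36, 17.2, 15.4, -0.8, -5.2], [36, 0, 0, 0, 0], [36, 0, 0, 19, 0], [36, 0, 0, 19, 0], [36, 0, 0, 19, 0]])

```text
time: 10.52
position: [455.6, -130.4, 92.1]
eef_rot: [-3.087, -0.579, 0.001]
wrist_force: [0.9, 0.7, -0.6]
width: 36.0
grasp_force: 0.0
```

Call:
servo_tool(increments=[[36, 0, 0, 0, 0], [36, 0, 0, 0, 0]])

```text
time: 10.68
position: [454.3, -129.8, 92.2]
eef_rot: [-3.085, -0.579, 0.005]
wrist_force: [0.6, 0.1, -0.2]
width: 36.3
grasp_force: 0.0
```

Call:
servo_tool(increments=[[10, 0.8, 0.4, 0, 0], [10, 0, 0, 0, 0], [10, 0, 0, 0, 0], [10, 0, 0, 0, 0]], newtons=20)

```text
time: 11.02
position: [457.0, -130.8, 94.2]
eef_rot: [3.087, 0.58, 0.002]
wrist_force: [-0.2, 0.4, -2.3]
width: 17.2
grasp_force: 21.7
```

Call:
servo_tool(increments=[[10, 0.2, 4.7, 0, -4.9], [10, 0.2, 4.7, 0, -4.9], [10, 0.2, 4.7, 0, -4.9], [10, 0.2, 4.7, 0, -4.9], [10, 0.2, 4.7, 0, -4.9], [10, 0.2, 4.7, 0, -4.9], [10, 0.2, 4.7, 0, -4.9], [10, 0.2, 4.7, 0, -4.9]])

```text
time: 11.68
position: [480.2, -159.1, 94.2]
eef_rot: [2.71, 1.588, -0.001]
wrist_force: [-1.2, -1.6, 1.1]
width: 17.2
grasp_force: 22.0
```

Call:
servo_tool(increments=[[10, 0.2, 4.7, 0, -4.9], [10, 0, 0, 0, 0], [10, 0, 0, 0, 0]])

```text
time: 11.93
position: [484.7, -161.2, 94.1]
eef_rot: [2.645, 1.694, -0.0]
wrist_force: [-1.7, -1.3, 3.1]
width: 16.9
grasp_force: 22.2
```

Run:
```python
from h import *
s=readout.sense(); p=np.array(s["position"]); print(s["time"],np.round(p,1),yaw(),s["width"],s["grasp_force"],np.round(s["wrist_force"],1))
d=p[:2]-[507.5,-110.9]; print(np.hypot(*d), np.degrees(np.arctan2(-d[0],-d[1])))
im,d,c=snap("side");P=cloud("side",d,c);x,y,z=P[...,0],P[...,1],P[...,2]
m=(y>-300)&(y<180)&(z>66)&(z<82)&(x>380)&(x<440); print(m.sum(),np.median(P[m],0))
```

```text
11.9333 [ 484.7 -161.2   94.1] -24.73753815838769 16.932410680786298 22.19917505979538 [-1.7 -1.3  3.1]
55.191004045684245 24.399592710477066
46 [417.52049654 -82.03692755  70.92417033]
```

Call:
servo_tool(increments=[[10, 0.2, 4.7, 0, -4.9], [10, 0.2, 4.7, 0, -4.9], [10, 0.2, 4.7, 0, -4.9], [10, 0.2, 4.7, 0, -4.9], [10, 0.2, 4.7, 0, -4.9], [10, 0, 0.8, 0, 0], [10, 0, 0, 0, 0], [10, 0, 0, 0, 0]])

```text
time: 12.65
position: [507.7, -166.1, 94.1]
eef_rot: [2.225, 2.218, -0.002]
wrist_force: [-3.3, -4.2, 5.6]
width: 16.9
grasp_force: 22.4
```

Run:
```python
from h import *
s=readout.sense(); p=np.array(s["position"]); print(s["time"],np.round(p,1),yaw(),s["width"],s["grasp_force"],np.round(s["wrist_force"],1))
d=p[:2]-[507.5,-110.9]; print(np.hypot(*d), np.degrees(np.arctan2(-d[0],-d[1]))+.5)
im,d,c=snap("side");P=cloud("side",d,c);x,y,z=P[...,0],P[...,1],P[...,2]
m=(y>-300)&(y<180)&(z>66)&(z<82)&(x>380)&(x<440); print(m.sum(),np.median(P[m],0))
```

```text
12.65 [ 507.7 -166.1   94.1] -0.19036764513192947 16.89200055846603 22.432686388492584 [-3.3 -4.2  5.6]
55.15204881896822 0.2556375846697394
42 [417.46057615 -82.62815905  71.51891323]
```

Call:
servo_tool(increments=[[36, 0, 0, 0, 0], [36, 0, 0, 0, 0], [36, 0, 0, -28, 0], [36, 6, -15, -28, 0], [36, 14, -27, 0, 0], [36, 15, -27, 0, 0], [36, 15, -27, 0, 0], [36, 14, -27, 0, 0]])

```text
time: 13.37
position: [384.3, -100.4, 149.6]
eef_rot: [2.225, 2.217, 0.001]
wrist_force: [0.2, 0.5, 0.8]
width: 36.3
grasp_force: 0.0
```

Call:
servo_tool(increments=[[36, 0, 0, 0, 0], [36, 0, 0, 0, 0]])

```text
time: 13.53
position: [383.7, -100.1, 149.4]
eef_rot: [-2.224, -2.218, -0.0]
wrist_force: [0.1, -0.7, 0.4]
width: 35.8
grasp_force: 0.0
```

```bash
python3 -c "
from tip import *
P=tips('t6.png')
k=(P[...,2]>92)&(P[...,2]<112)&(P[...,0]>430)&(P[...,0]<540)&(P[...,1]<-80); print(k.sum(),P[k].min(0),P[k].max(0))
x,y,z=P[...,0],P[...,1],P[...,2]
m=(z>30)&(z<36)&(x>470)&(x<495)&(y>-60)&(y<60)
for a in range(-80,60,20):
  k=m&(abs(y-a)<8); print(a,k.sum(),np.round([x[k].min(),np.percentile(x[k],5),np.median(x[k]),x[k].max()],1) if k.sum() else '')
print(np.median(P[(abs(x-430)<15)&(abs(y+20)<15)&(z<40)],0))
"
```

```text
13.5333 [ 383.7 -100.1  149.4] -0.15141873321030708
bar 380 8 ymid -87.73 mean -87.57 w 2.8
bar 382 16 ymid -87.65 mean -87.54 w 5.9
bar 384 35 ymid -87.08 mean -87.02 w 8.8
bar 386 39 ymid -86.92 mean -86.76 w 8.8
bar 388 39 ymid -86.9 mean -86.74 w 8.9
bar 390 26 ymid -86.87 mean -86.76 w 8.9
bar 392 39 ymid -86.92 mean -86.77 w 8.8
bar 394 39 ymid -86.89 mean -86.78 w 8.9
bar 396 39 ymid -86.99 mean -86.79 w 8.9
bar 398 21 ymid -86.86 mean -85.42 w 8.9
pre 362 54 ymid -87.86 mean -87.63 w 12.9
pre 364 42 ymid -87.74 mean -88.18 w 12.8
pre 366 49 ymid -88.53 mean -87.15 w 14.5
pre 368 56 ymid -88.61 mean -87.86 w 14.4
pre 370 43 ymid -88.53 mean -88.54 w 14.5
pre 372 40 ymid -88.62 mean -87.34 w 14.2
pre 374 26 ymid -88.87 mean -88.26 w 8.9
pre 376 4 ymid -87.5 mean -87.48 w 1.3
pre 378 2 ymid -87.81 mean -87.81 w 0.2
pre 380 9 ymid -86.98 mean -86.81 w 2.9
pre 382 6 ymid -84.6 mean -84.56 w 1.1
pre 384 8 ymid -87.63 mean -84.21 w 10.4
pre 386 9 ymid -87.99 mean -86.12 w 11.5
pre 388 7 ymid -88.03 mean -85.66 w 11.5
pre 390 8 ymid -88.03 mean -86.6 w 11.4
317 231
190 [ 500.02725255 -163.5469706    92.04032496] [ 511.63006648 -156.28151847  102.52838677]
-80 0 
-60 231 [473.5 474.2 480.1 495. ]
-40 494 [473.2 473.9 480.1 494.9]
-20 521 [473.  473.6 479.9 494.9]
0 582 [472.5 473.4 479.8 495. ]
20 634 [472.2 473.1 479.7 495. ]
40 700 [472.  472.8 479.6 495. ]
[430.00807699 -19.61381288  23.65976025]
```

Call:
servo_tool(increments=[[60, 20, 0, -30, 0], [85, 36, 5, -12, 0], [85, 38, 5, -10, 0], [85, 38, 5, -10, 0], [85, 38, 5, -10, 0], [85, 38, 5, -10, 0], [85, 38, 5, -10, 0], [85, 38, 5, -10, 0]])

```text
time: 14.4
position: [422.0, 184.8, 252.3]
eef_rot: [2.224, 2.219, 0.002]
wrist_force: [1.0, -0.4, 0.6]
width: 85.2
grasp_force: 0.0
```

Call:
servo_tool(increments=[[85, 38, 5, -5, 0], [85, 30, 5, 0, 0], [85, 0, 0, 0, 0], [85, 0, 0, 0, 0]])

```text
time: 14.73
position: [432.0, 252.1, 256.3]
eef_rot: [2.221, 2.222, 0.0]
wrist_force: [-0.0, 0.2, 0.9]
width: 84.8
grasp_force: 0.0
```

Run:
```python
from h import *
s=readout.sense(); p=np.array(s["position"]); print(s["time"],np.round(p,1),yaw())
im,d,c=snap("wrist","w7.png"); P=cloud("wrist",d,c); x,y,z=P[...,0],P[...,1],P[...,2]
B=(x>330)&(x<600)&(y>180)&(y<520)
for lo,hi in((48,62),(64,80)):
    m=B&(z>lo)&(z<hi); print(lo,m.sum(),cv2.minAreaRect(P[m][:,:2].astype(np.float32)),np.median(P[m],0))
print(eyes.recognise("wrist","vial_rack_center")[:2])
```

```text
14.7333 [432.  252.1 256.3] 0.04289396271685363
48 4837 ((454.02032470703125, 346.74462890625), (62.1312141418457, 98.12479400634766), 25.24228858947754) [452.10107579 348.29226545  55.54632119]
64 2753 ((454.0502014160156, 346.8524475097656), (49.75270080566406, 84.92893981933594), 25.329483032226562) [453.91651364 349.47047863  71.06433883]
[{'location': [452.3, 344.9, 57.1], 'p': 0.68}]
```

View pics/w7.png

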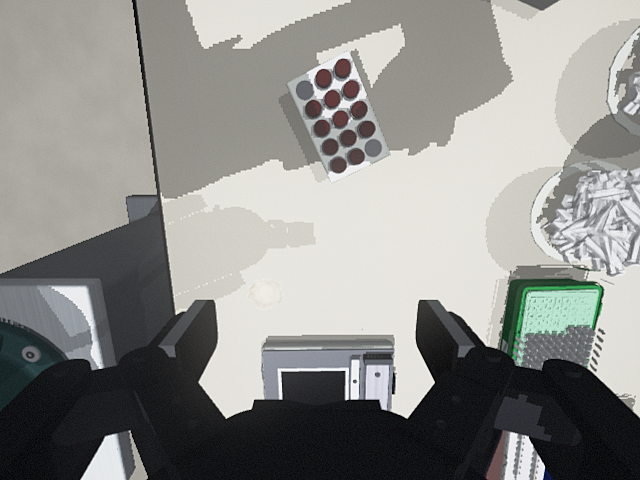

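Run:
```python
from h import *
plan([(454,346.8,120,25.2,5),(454,346.8,33,25.2,3)],85)
```

```text
[[85,19.4,4.5,27.2,np.float64(-5.06)],[85,18.9,6.3,27.2,np.float64(-5.06)],[85,18.3,7.9,27.2,np.float64(-5.06)],[85,17.5,9.4,27.2,np.float64(-5.06)],[85,16.6,11.0,27.2,np.float64(-5.06)],[85,0.0,-0.0,29.0,np.float64(-0.0)],[85,0.0,-0.0,29.0,np.float64(-0.0)],[85,0.0,-0.0,29.0,np.float64(-0.0)]]
end [454.  346.8  33. ] 25.2
```

Call:
servo_tool(increments=[[85, 19.4, 4.5, 27, -5.0], [85, 18.9, 6.3, 27, -5.0], [85, 18.3, 7.9, 27, -5.0], [85, 17.5, 9.4, 27, -5.0], [85, 16.6, 11, 27, -5.2], [85, 0, 0, 0, 0], [85, 0, 0, 0, 0]])

```text
time: 15.42
position: [453.5, 345.7, 119.9]
eef_rot: [-1.688, -2.648, 0.006]
wrist_force: [0.3, -0.5, 0.4]
width: 85.2
grasp_force: 0.0
```

Run:
```python
from h import *
s=readout.sense(); p=np.array(s["position"]); print(s["time"],np.round(p,1),yaw())
im,d,c=snap("wrist"); P=cloud("wrist",d,c); x,y,z=P[...,0],P[...,1],P[...,2]
B=(x>330)&(x<600)&(y>180)&(y<520)
for lo,hi in((50,61),(64,80)):
    m=B&(z>lo)&(z<hi); print(lo,m.sum(),cv2.minAreaRect(P[m][:,:2].astype(np.float32)),np.median(P[m],0))
plan([(454,346.8,33,25.2,4)],85)
```

```text
15.4167 [453.5 345.7 119.9] 24.966421984680828
50 16982 ((498.7001953125, 407.80914306640625), (249.78411865234375, 113.48027801513672), 53.40989685058594) [491.71782061 395.98549204  54.32487366]
64 6608 ((453.98468017578125, 346.95416259765625), (49.38478088378906, 85.78882598876953), 25.233617782592773) [453.17326447 349.61667099  70.94640087]
[[85,0.3,0.1,22.1,np.float64(-0.07)],[85,0.2,0.1,22.1,np.float64(-0.07)],[85,0.3,0.1,22.1,np.float64(-0.07)],[85,0.2,0.1,22.1,np.float64(-0.07)]]
end [454.  346.8  33. ] 25.2
```

Call:
servo_tool(increments=[[85, 1, 0.5, 20, -0.2], [85, 0, 0, 22, 0], [85, 0, 0, 22, 0], [85, 0, 0, 22, 0], [85, 0, 0, 0, 0]])

```text
time: 15.88
position: [453.0, 346.0, 34.3]
eef_rot: [-1.684, -2.65, 0.006]
wrist_force: [-1.1, -1.1, -0.7]
width: 85.3
grasp_force: 0.0
```

Call:
servo_tool(increments=[[55, 0, 0, 0, 0], [55, 0, 0, 0, 0], [55, 0, 0, 0, 0], [55, 0, 0, 0, 0]], newtons=50)

```text
time: 16.22
position: [455.2, 348.4, 37.9]
eef_rot: [1.681, 2.652, 0.003]
wrist_force: [-1.2, -2.4, 7.4]
width: 61.1
grasp_force: 57.0
```

Run:
```python
from h import *
print(yaw())
plan([(455.2,348.4,118,25,3),(434,-15,110,0.6,13),(434,-15,72,.6,3)],55)
```

```text
25.251877688971796
[[55,0.0,0.0,-26.7,np.float64(0.08)],[55,0.0,0.0,-26.7,np.float64(0.08)],[55,0.0,0.0,-26.7,np.float64(0.08)],[55,-24.6,-13.3,0.6,np.float64(1.88)],[55,-25.1,-12.5,0.6,np.float64(1.88)],[55,-25.5,-11.6,0.6,np.float64(1.88)],[55,-25.8,-10.8,0.7,np.float64(1.88)],[55,-26.2,-10.0,0.6,np.float64(1.88)]]
[[55,-26.4,-9.1,0.6,np.float64(1.88)],[55,-26.8,-8.2,0.6,np.float64(1.88)],[55,-27.0,-7.3,0.6,np.float64(1.88)],[55,-27.3,-6.5,0.6,np.float64(1.88)],[55,-27.4,-5.5,0.6,np.float64(1.88)],[55,-27.6,-4.7,0.7,np.float64(1.88)],[55,-27.8,-3.7,0.6,np.float64(1.88)],[55,-27.8,-2.8,0.6,np.float64(1.88)]]
[[55,-0.0,-0.0,12.7,np.float64(-0.01)],[55,-0.0,-0.0,12.6,np.float64(-0.01)],[55,-0.0,-0.0,12.7,np.float64(-0.01)]]
end [434. -15.  72.] 0.6
```

Call:
servo_tool(increments=[[55, 0, 0, -20, 0], [55, 0, 0, -30, 0], [55, 0, 0, -30, 0], [55, -24.6, -13.3, 0.6, 1.9], [55, -25.1, -12.5, 0.6, 1.9], [55, -25.5, -11.6, 0.6, 1.9], [55, -25.8, -10.8, 0.6, 1.9], [55, -26.2, -10, 0.6, 1.9]])

```text
time: 16.88
position: [446.7, 207.5, 113.7]
eef_rot: [1.896, 2.503, 0.003]
wrist_force: [0.7, -0.4, -3.7]
width: 61.1
grasp_force: 57.2
```

Call:
servo_tool(increments=[[55, -26.4, -9.1, 0.6, 1.9], [55, -26.8, -8.2, 0.6, 1.9], [55, -27, -7.3, 0.6, 1.9], [55, -27.3, -6.5, 0.6, 1.9], [55, -27.4, -5.5, 0.6, 1.9], [55, -27.6, -4.7, 0.6, 1.9], [55, -27.8, -3.7, 0.6, 1.9], [55, -27.8, -2.8, 0.6, 1.9]])

```text
time: 17.55
position: [434.3, -16.4, 108.8]
eef_rot: [2.211, 2.229, 0.002]
wrist_force: [0.9, 1.1, -4.6]
width: 61.1
grasp_force: 57.2
```

Call:
servo_tool(increments=[[55, 0, 0, 0, 0], [55, 0, 0, 0, 0]])

```text
time: 17.72
position: [434.6, -16.3, 108.6]
eef_rot: [2.213, 2.228, 0.002]
wrist_force: [-0.5, 1.4, -4.2]
width: 61.2
grasp_force: 57.1
```

Run:
```python
from h import *
s=readout.sense(); p=np.array(s["position"]); print(s["time"],np.round(p,1),yaw(),np.round(s["wrist_force"],1),s["width"],s["grasp_force"])
im,d,c=snap("wrist","w8.png"); P=cloud("wrist",d,c); x,y,z=P[...,0],P[...,1],P[...,2]
B=(x>380)&(x<485)&(y>-120)&(y<60)
m=B&(z>130)&(z<165)
print(np.histogram(z[B&(z>40)],np.arange(60,180,5)))
print(m.sum(),cv2.minAreaRect(P[m][:,:2].astype(np.float32)),np.median(P[m],0))
print(np.round([m_ for m_ in (eyes.recognise("wrist","vial_rack_center") or [{}])[0].get("location",[])],1))
a,da,ca=snap("scene"); b,db,cb=snap("side")
cv2.imwrite("pics/m8.png",np.hstack([cv2.resize(a[200:320,250:410],(400,300)),cv2.resize(b[190:310,250:410],(400,300))]))
```

```text
17.7167 [434.6 -16.3 108.6] 0.39639464632261173 [-0.5  1.4 -4.2] 61.2276691338805 57.11520513519645
(array([    0,     0,   120,   129,   221,   175,   259,   226,  1120,
         257,   316,   367,  1128, 16254,  2421,  4011, 12149,  1623,
        4787,  1583,  1313,  3380,  5189]), array([ 60,  65,  70,  75,  80,  85,  90,  95, 100, 105, 110, 115, 120,
       125, 130, 135, 140, 145, 150, 155, 160, 165, 170, 175]))
27887 ((432.497802734375, -4.577707290649414), (104.99248504638672, 62.66354751586914), 0.010844932869076729) [433.91721693  -7.06218106 142.01527281]
[435.5   6.5 124.9]
```

View pics/w8.png

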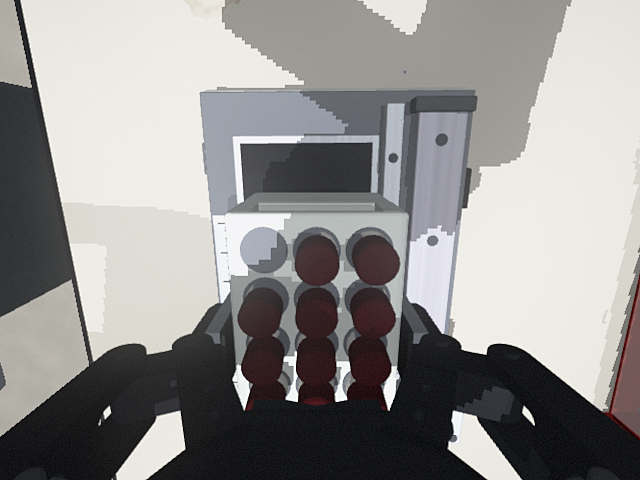

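Call:
servo_tool(increments=[[55, 0, 0, 14, -0.2], [55, 0, 0, 14, 0], [55, 0, 0, 10, 0], [55, 0, 0, 4, 0], [55, 0, 0, 0, 0], [55, 0, 0, 0, 0]])

```text
time: 18.42
position: [434.2, -14.4, 65.8]
eef_rot: [-2.205, -2.238, 0.0]
wrist_force: [-0.8, 0.1, -3.8]
width: 61.3
grasp_force: 57.1
```

Call:
servo_tool(increments=[[55, 0, 0, 2, 0], [55, 0, 0, 2, 0], [55, 0, 0, 0, 0], [55, 0, 0, 0, 0]])

```text
time: 18.75
position: [434.2, -15.0, 61.9]
eef_rot: [2.206, 2.236, 0.0]
wrist_force: [-0.6, 0.2, -4.0]
width: 61.5
grasp_force: 57.4
```

Call:
servo_tool(increments=[[55, 0, 0, 1, 0], [55, 0, 0, 0, 0], [55, 0, 0, 0, 0]])

```text
time: 19.0
position: [434.2, -15.0, 61.8]
eef_rot: [2.206, 2.236, 0.001]
wrist_force: [-2.4, 0.7, 11.3]
width: 61.3
grasp_force: 59.1
```

Call:
servo_tool(increments=[[55, 0, 0, 1, 0], [55, 0, 0, 0, 0], [55, 0, 0, 0, 0]])

```text
time: 19.25
position: [434.2, -15.0, 61.8]
eef_rot: [2.206, 2.236, 0.001]
wrist_force: [-5.4, 0.2, 29.0]
width: 61.4
grasp_force: 61.1
```

Call:
servo_tool(increments=[[55, 0, 0, -1.5, 0], [55, 0, 2, 0, 0], [55, 0, 2, 0, 0], [55, 0, 2, 0, 0], [55, 0, 0, 0, 0], [55, 0, 0, 0, 0]])

```text
time: 19.75
position: [436.1, -14.9, 61.9]
eef_rot: [-2.202, -2.234, 0.008]
wrist_force: [-13.3, -4.7, 27.5]
width: 61.4
grasp_force: 60.9
```

Call:
servo_tool(increments=[[55, 0, 1, 0, 0], [55, 0, 0, 0, 0], [55, 0, 0, 0, 0]])

```text
time: 20.0
position: [436.2, -14.9, 62.0]
eef_rot: [-2.201, -2.233, 0.009]
wrist_force: [-16.2, -3.9, 31.3]
width: 61.2
grasp_force: 61.5
```

Call:
servo_tool(increments=[[55, 0, 1, 0, 0], [55, 0, 0, 0, 0], [55, 0, 0, 0, 0]])

```text
time: 20.25
position: [436.3, -14.9, 62.0]
eef_rot: [-2.2, -2.232, 0.011]
wrist_force: [-19.1, -6.0, 34.8]
width: 61.4
grasp_force: 61.9
```

Call:
servo_tool(increments=[[55, 0, 0, -1, 0], [55, 0, 0, 0, 0], [55, 0, 0, 0, 0]])

```text
time: 20.5
position: [442.7, -15.0, 62.1]
eef_rot: [2.206, 2.236, 0.001]
wrist_force: [-0.3, -0.2, -3.8]
width: 61.1
grasp_force: 57.2
```

Call:
servo_tool(increments=[[55, 0, 0, -1, 0], [55, 0, 0, 0, 0], [55, 0, 0, 0, 0]])

```text
time: 20.75
position: [442.3, -14.8, 63.0]
eef_rot: [-2.206, -2.237, -0.0]
wrist_force: [-0.1, 0.5, -4.6]
width: 61.0
grasp_force: 57.2
```

Run:
```python
from h import *
s=readout.sense(); print(s["time"],np.round(s["position"],1),yaw(),np.round(s["wrist_force"],1),np.round(s["wrist_torque"],2),s["width"])
print(np.round(Ro.from_rotvec(s["eef_rot"]).as_matrix(),3))
for n in("scene","side"):
    im,d,c=snap(n); u,v=proj(c,[450,-40,50])[0].astype(int); cv2.imwrite("pics/z.png" if 0 else f"pics/z_{n}.png",im)
    if n=="scene": A=cv2.resize(im[v-40:v+40,u-53:u+53],(530,400),interpolation=cv2.INTER_CUBIC)
    else:
        P=cloud(n,d,c); x,y,z=P[...,0],P[...,1],P[...,2]
        m=(y>-80)&(y<80)&(x>395)&(x<490)&(z>76)&(z<84); print("racktop",m.sum(),P[m].min(0),P[m].max(0),np.median(P[m],0)); 
        B=cv2.resize(im[v-40:v+40,u-27:u+27],(270,400),interpolation=cv2.INTER_CUBIC)
cv2.imwrite("pics/m9.png",np.hstack([A,B]))
```

```text
20.75 [442.3 -14.8  63. ] 0.7884654930669692 [-0.1  0.5 -4.6] [-0.03  0.   -0.01] 61.02561572507745
[[-0.014  1.    -0.   ]
 [ 1.     0.014  0.   ]
 [ 0.    -0.    -1.   ]]
racktop 300 [399.76002771 -54.99692937  76.06085936] [486.88570141  40.17826475  83.96966473] [436.83897633  10.98066897  79.8612194 ]
```

View pics/m9.png

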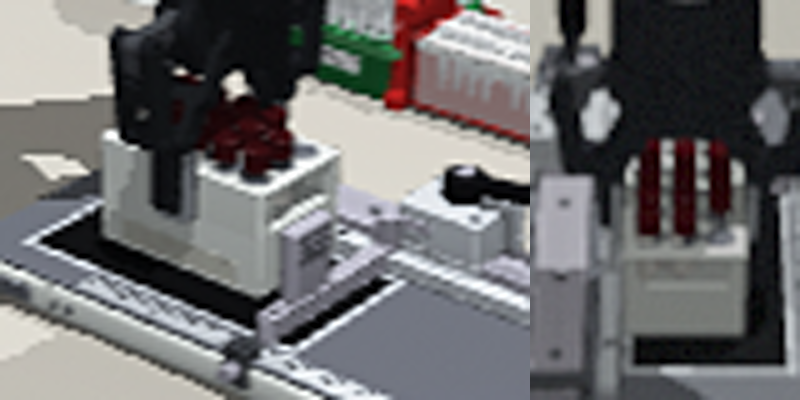

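Call:
servo_tool(increments=[[55, 0, 1, 0.5, 0], [55, 0, 0, 0, 0], [55, 0, 0, 0, 0]])

```text
time: 21.1
position: [443.1, -14.8, 62.6]
eef_rot: [-2.206, -2.237, -0.0]
wrist_force: [0.4, -0.6, -4.5]
width: 61.2
grasp_force: 57.2
```

Call:
servo_tool(increments=[[55, 0, 1, 0, 0], [55, 0, 0, 0, 0], [55, 0, 0, 0, 0]])

```text
time: 21.35
position: [444.0, -14.8, 62.7]
eef_rot: [-2.206, -2.237, -0.0]
wrist_force: [0.1, -0.0, -4.7]
width: 61.4
grasp_force: 57.1
```

Call:
servo_tool(increments=[[55, -5, 0, 0, 0], [55, -5, 0, 0, 0], [55, -5, 0, 0, 0], [55, -2, 0, 0, 0], [55, 0, 0, 0, 0], [55, 0, 0, 0, 0]])

```text
time: 21.85
position: [444.2, -32.2, 62.7]
eef_rot: [-2.207, -2.236, 0.0]
wrist_force: [-0.1, -0.6, -4.3]
width: 61.4
grasp_force: 57.1
```

Call:
servo_tool(increments=[[55, 0, 1, 0, 0], [55, 0, 0, 0, 0], [55, 0, 0, 0, 0]])

```text
time: 22.1
position: [444.4, -31.7, 62.5]
eef_rot: [-2.205, -2.236, 0.002]
wrist_force: [-3.5, -2.3, -4.0]
width: 61.2
grasp_force: 57.4
```

Call:
servo_tool(increments=[[55, -1.5, 0, 0.5, 0], [55, 0, 0, 0, 0], [55, 0, 0, 0, 0]])

```text
time: 22.35
position: [444.4, -32.9, 62.0]
eef_rot: [-2.205, -2.235, 0.001]
wrist_force: [-5.2, 1.6, -3.9]
width: 60.9
grasp_force: 57.4
```

Call:
servo_tool(increments=[[55, -1, 0, 0, 0], [55, 0, 0, 0, 0], [55, 0, 0, 0, 0]])

```text
time: 22.6
position: [444.4, -33.7, 62.0]
eef_rot: [-2.205, -2.235, 0.001]
wrist_force: [-3.5, 3.1, -2.6]
width: 61.0
grasp_force: 57.4
```

Call:
servo_tool(increments=[[55, -1, 0.5, 0, 0], [55, 0, 0, 0, 0], [55, 0, 0, 0, 0]])

```text
time: 22.85
position: [444.4, -33.9, 62.0]
eef_rot: [-2.204, -2.234, 0.0]
wrist_force: [-5.0, 7.8, -0.4]
width: 60.9
grasp_force: 57.7
```

Call:
servo_tool(increments=[[55, -1, 0.5, 0, 0], [55, 0, 0, 0, 0], [55, 0, 0, 0, 0]])

```text
time: 23.1
position: [444.4, -34.0, 62.0]
eef_rot: [-2.204, -2.232, -0.0]
wrist_force: [-5.4, 13.4, 1.6]
width: 61.2
grasp_force: 58.0
```

Call:
servo_tool(increments=[[55, 0, 1, 0, 0], [55, 0, 0.5, 0, 0], [55, 0, 0, 0, 0]])

```text
time: 23.35
position: [444.5, -33.9, 62.0]
eef_rot: [-2.202, -2.231, 0.002]
wrist_force: [-9.4, 11.2, 6.6]
width: 61.5
grasp_force: 58.7
```

Run:
```python
from h import *
s=readout.sense(); print(s["time"],np.round(s["position"],1),yaw(),np.round(s["wrist_force"],1),np.round(s["wrist_torque"],2),s["width"])
print(np.round(Ro.from_rotvec(s["eef_rot"]).as_matrix(),3))
```

```text
23.35 [444.5 -33.9  62. ] 0.759146008180855 [-9.4 11.2  6.6] [1.66 1.14 0.29] 61.537684929261104
[[-0.013  1.    -0.006]
 [ 1.     0.013  0.004]
 [ 0.004 -0.006 -1.   ]]
```

Run:
```python
from h import *
a=cv2.imread("pics/z_scene.png"); im,d,c=snap("scene"); P=cloud("scene",d,c); x,y,z=P[...,0],P[...,1],P[...,2]
m=(x>395)&(x<440)&(y<-75)&(y>-105)&(z>42)&(z<74); print("tab",m.sum(),np.median(P[m],0))
u,v=proj(c,[415,-92,50])[0].astype(int)
def g(i): return np.float32(cv2.cvtColor(i,cv2.COLOR_BGR2GRAY))
# bar shift: track bar/tab patch between hover and now
t=g(a)[v-2:v+10,u-10:u+2]; r=cv2.matchTemplate(g(im)[v-6:v+14,u-14:u+6],t,cv2.TM_CCOEFF_NORMED); print(np.round(r,2)[2:7,2:7])
A=cv2.resize(im[v-35:v+35,u-46:u+46],(526,400),interpolation=cv2.INTER_CUBIC)
b,db,cb=snap("side"); u,v=proj(cb,[445,-34,60])[0].astype(int)
B=cv2.resize(b[v-35:v+35,u-23:u+23],(263,400),interpolation=cv2.INTER_CUBIC); cv2.imwrite("pics/m10.png",np.hstack([A,B]))
w,dw,cw=snap("wrist"); P=cloud("wrist",dw,cw); x,y,z=P[...,0],P[...,1],P[...,2]
m=(abs(x-444)<34)&(y<30)&(y>-20)&(z>76)&(z<86); print("top",m.sum(),np.median(P[m],0)); Q=P[m]; cf=np.linalg.lstsq(np.c_[Q[:,:2]-[444,0],np.ones(len(Q))],Q[:,2],rcond=None)[0]; print("slopes",cf)
```

```text
tab 154 [412.66284348 -92.08039703  59.5865648 ]
[[ 0.17  0.17  0.17  0.17  0.21]
 [ 0.22  0.27  0.33  0.41  0.38]
 [ 0.28  0.51  0.74  0.54  0.17]
 [ 0.52  0.6   0.48  0.28  0.16]
 [ 0.42  0.32  0.2   0.02 -0.11]]
top 11719 [437.26266481   3.29438235  79.8517455 ]
slopes [-3.59691222e-03 -1.70640556e-02  7.99424550e+01]
```

View pics/m10.png

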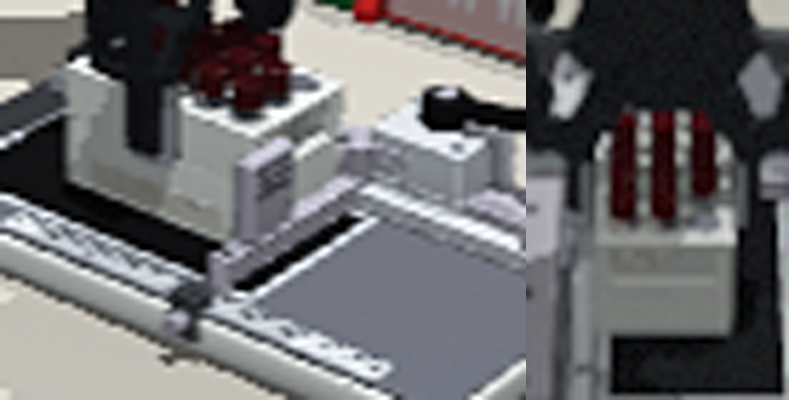

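Run:
```python
from h import *
s=readout.sense(); print(s["time"],np.round(s["wrist_force"],1),np.round(s["wrist_torque"],2))
w,dw,cw=snap("wrist"); P=cloud("wrist",dw,cw); x,y,z=P[...,0],P[...,1],P[...,2]
def fit(n,m):
    Q=P[m]
    for _ in range(4):
        A=np.c_[Q[:,:2]-[444,0],np.ones(len(Q))]; cf=np.linalg.lstsq(A,Q[:,2],rcond=None)[0]; r=abs(A@cf-Q[:,2]); Q=Q[r<max(0.5,2*np.median(r))]
    print(n,len(Q),np.round(cf,4),Q.min(0).round(),Q.max(0).round())
fit("top",(abs(x-444)<29)&(y<14)&(y>-30)&(z>77.5)&(z<83))
fit("deck",(abs(x-430)<40)&(y>30)&(y<85)&(z>20)&(z<28))
fit("rail",(abs(x-510)<12)&(y>-30)&(y<80)&(z>28)&(z<45))
fit("table",(abs(x-430)<100)&(y>100)&(y<220)&(abs(z)<5))
```

```text
23.5 [-7.6 11.7  8.5] [1.69 1.17 0.29]
top 6305 [-6.80000e-03  2.00000e-03  7.98502e+01] [415. -30.  79.] [473.  14.  81.]
deck 13475 [ 4.00000e-04 -1.34000e-02  2.44661e+01] [390.  30.  23.] [470.  85.  25.]
rail 7323 [-1.80000e-03  3.30000e-03  3.35036e+01] [498. -30.  33.] [522.  74.  34.]
table 2976 [ 7.0000e-04 -4.2100e-02  3.7705e+00] [330. 100.  -1.] [530. 106.   0.]
```

```bash
python3 -c "
from station import job; print(job.close_job())"
```

```text
the job is handed in; nothing more can be done
None
```

I reset the side stop to the preset pointer (within about 1 mm), locked it, and handed the job in at about 23.5 s with the rack gripped flat in the corner, pushed at about 8 N toward the fence and 12 N toward the stop (wrist-force readings); the judge's result was not shown, and I did not re-measure the blue rack or single vial.

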